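# Try out the folding stay on the aquarium tool box

## Robot

A 6-joint arm with a two-finger parallel gripper is mounted at the origin on the work surface. World frame = base frame: x ahead of the robot, y to its left, z up, the work surface at z = 0. Lengths are in mm, angles in rad, forces in N, time in s.
With the tool pointing down it reaches from about 300 to 775 mm from the base axis. Payload 14.6 kg.
Tool frame: the origin (TCP) lies midway between the tips of the shut fingers; the grasp point (between the pads) lies 19 mm behind it (pinch_z is the distance from the TCP to the grasp point, in mm); z points along the fingers, y is the direction in which the jaws open and shut (so a half turn about z gives the same grasp; the last joint's range is limited). The gripper opens to 94 mm and grips with 3 to 60 N. Pads are 16 mm wide; open, the fingers measure 119 mm over their backs; the gripper's body (75 mm by 177 mm) begins 78 mm behind the grasp point.
Start: joints at [-1.366, 0.3, 1.521, -0, 1.321, -0.067], TCP at [147.649, -529.801, 205.446] pointing down, gripper open.
Joint ranges: [-3.03, 3.03], [-0.79, 2.21], [0.23, 2.52], [-1.04, 4.18], [0, 3.07], [-2.55, 2.55]. Speed limits (rad/s): [2.22, 2.22, 2.57, 3.14, 3.14, 3.14].

## Interface

Orientations are given as [roll, pitch, yaw] about the fixed x, y, z axes, in that order (R = Rz(yaw) Ry(pitch) Rx(roll)).
In Python, from cell import read_state, camera, sign_off, pinch_z gives the robot as it stands. The module is installed in compiled form; this text tells all that it offers.
- The arm moves only by the tool servo_tool, never from a script. Its argument "series" is a list of rows, each a list of 6 numbers: the shift along the tool's x, y, z in cm, then the turn, a rotation vector about the tool's x, y, z in rad. In form: [[tx, ty, tz, rx, ry, rz], ...]. A call has exactly 10 rows; each row is the pose to reach, as a shift and turn from the pose commanded when the call began, along the tool's axes at that moment; what a row does not reach only later rows make up. A row lasts 1/12 s, in which the tool goes at most 41.7 mm and 7.16 degrees, less where a joint would pass 70% of its speed; a pose out of reach is approached as far as the arm can. A call with a gripper value outside its range is refused whole. "gripper" is the finger opening in cm, from 0 to 9.4, set as the call begins (left out, the last holds). The fingers move at their own pace and stop on an object; "grip_force" is the grip in N (left out, the last holds). Time passes only in rows, so rows that repeat a pose let the fingers close, or fill a call up. It gives the time, the measured TCP pose, the force and the opening at its end, in the units of the state.
- read_state(): the state, without advancing time (a new reading comes with each control period).
- camera(name): name is "scene" or "top" or "wrist"; returns a dict with "pixels" (384x512x3 uint8, red, green, blue), "fx", "fy", "cx", "cy" (pixels), "pose" (4x4, takes a point from camera to world coordinates); the wrist camera has in their place "mount" (4x4, takes a point from camera to tool coordinates, whose origin is the TCP and whose axes are the flange's). Camera axes: x right, y down, z forward; pixel columns grow to the right and rows downward; lengths in mm; the calibration is good to about 2 mm. A picture is of the moment at which its call begins: read the wrist's pose just before it. There is no depth.
- sign_off(): hands the job in, once; it reports no verdict.
The state is a dict: "clock": time; "joints": joint angles; "qd": joint speeds; "effort": joint torques, N m; "eef_pos": TCP position; "eef_rot": TCP orientation; "wrist_force": force on the tool from outside, world axes, zero at the start; "moment": the same for the moment, N m; "finger_gap": finger opening in mm.
Only numpy, scipy, OpenCV 4.12 (cv2) and the standard library are available. Lean on these libraries where they do the work, as an engineer would, in place of code of your own. Each camera call takes 0.05 s, during which the arm holds its last target.

## Task

The folding stay on the side of the plywood aquarium tool box has just been fitted and needs a try. Raise that box's lid by the bar on its front edge until the stay snaps past straight and locks, and let go so that the lid stands by itself for a moment; then push the bar at the stay's knee back towards the hinge to fold the stay, and let the lid come down until it is fully shut.

Things in the scene. Friction and masses are not known exactly. Their poses are not given: they have to be found in the camera images.
- stay_box: Plywood box, lid hinged at its rear, steel folding stay on its right (-y) side; fixed. 150 (x) by 160 (y) mm, 90 high to the 10 mm lid's underside. Origin: underside centre; x from front (robot side) to rear, z up. Hinge along y at x +75, z 90 mm. Beside it, maybe in swapped places, stands a 120 mm wide one with a lid knob and no stay: not this one.
- stay_lid (a joint): Lid angle, rad: 0 shut, 1.309 fully up, 1.29 standing locked. Handle: round 10 mm steel bar, 90 mm long along y, 45 mm ahead of the lid's front edge; shut, its centre is at box x -120, y 0, z 95 mm; it swings 195 mm from the hinge and can be pinched from above, turning in the fingers, all the way. Lid 0.4 kg, damped: unlocked, it sinks shut in a few seconds.
- stay_knee (a joint): Unfolding angle of the stay's knee, rad: 0 folded (lid shut), 2.52 straight, 2.76 locked at its stop. Raise the lid above 1.28 and a weak spring snaps the knee into the lock within 1 s; lower, the lid's weight folds it. Pushing the locked knee bar 27 mm towards the box's +x (a few N) frees it, 45 mm to be sure; then the lid sinks shut by itself.
- knee_bar (a point): Point on the axis of the round 10 mm steel bar that sticks out along the box's -y from the stay's knee, 10 to 75 mm from the box's side; the point is 60 mm out, clear of the lid's path. Lid shut: at box x +51, z 68 mm; locked: x -2, z 124 mm. As the stay folds it moves rearward and down.

How it is judged (in metres and radians):
On the way:
1. the lid stands by itself on the locked stay, untouched by the robot (value of joint stay_lid above 1.22 rad and value of joint stay_knee above 2.65 rad and contact force between each of the arm, the fingers and stay_box below 0.2 N), for 0.3 s.
At the end, for the whole second after the job is handed in: After the lid has stood locked and untouched for 0.3 s, the lid is shut (within 0.06 rad) with the stay folded (knee below 0.25 rad) and at rest (value of joint stay_lid below 0.06 rad and value of joint stay_knee below 0.25 rad and velocity of joint stay_lid above -0.05 rad/s).
It also fails if it takes over 48 s, if anything falls off the work surface, if the arm or the gripper's body presses on something with over 40 N, if the wrist force passes 120 N, or if a joint passes its speed limit or range.

## Working session

There is one attempt and no reset: what is moved stays moved. The work goes in short steps, Python scripts to look and compute and a tool call to move; the robot and the scene stay as the last step left them, time stands still between calls to the robot, and variables do not carry over. Pictures are saved under pics/ and viewed, and the job is handed in when it is done.

Besides the shell and the picture viewer there is one more tool, called after "Request:" as name(argument=value, ...) on one line, values as JSON. servo_tool: Moves the arm, as the interface text tells. Its arguments: {"type":"object","properties":{"series":{"type":"array"},"gripper":{"type":"number"},"grip_force":{"type":"number"}},"required":["series"]}

```bash
mkdir -p pics; ls; python3 - <<'E'
from cell import *
import cv2,numpy as np
s=read_state();print(s)
for n in("scene","top"):
    c=camera(n);cv2.imwrite(f"pics/{n}0.png",c["pixels"][:,:,::-1]);print(n,c["fx"],c["fy"],c["cx"],c["cy"],np.round(c["pose"],4).tolist())
    np.save(f"{n}.npy",c,allow_pickle=True)
E
```

```text
pics
{'clock': 0.0, 'joints': array([-1.36562289e+00,  3.00511588e-01,  1.52157813e+00, -1.31952999e-05,
        1.32068609e+00, -6.65988065e-02]), 'qd': array([-0.00030043, -0.00173515,  0.00058568,  0.00177884, -0.00046369,
        0.00092822]), 'effort': array([-4.52463360e-05, -5.31810415e+01, -3.52743459e+01,  7.08816829e-02,
        2.42544775e-02, -1.19311371e-04]), 'eef_pos': array([ 147.5830465 , -529.56051514,  204.86536532]), 'eef_rot': array([-3.14041127e+00, -6.59859265e-05,  2.71775477e-01]), 'wrist_force': array([ 0.64357936, -0.51811241,  0.73911661]), 'moment': array([-0.01627378, -0.0081947 ,  0.03632346]), 'finger_gap': 93.95119133809271}
scene 375.64950918782625 375.64950918782625 259.5999788078088 199.25082364706387 [[-0.3149, 0.6006, -0.7349, 1170.7483], [0.9491, 0.2001, -0.2431, 108.6507], [0.001, -0.7741, -0.6331, 541.9991], [0.0, 0.0, 0.0, 1.0]]
top 471.66151422943824 471.66151422943824 253.81179795805335 184.98982472215286 [[-0.0168, -0.9853, 0.17, 501.6703], [-0.9997, 0.0135, -0.0204, -66.6399], [0.0178, -0.1703, -0.9852, 826.0852], [0.0, 0.0, 0.0, 1.0]]
```

View pics/scene0.png

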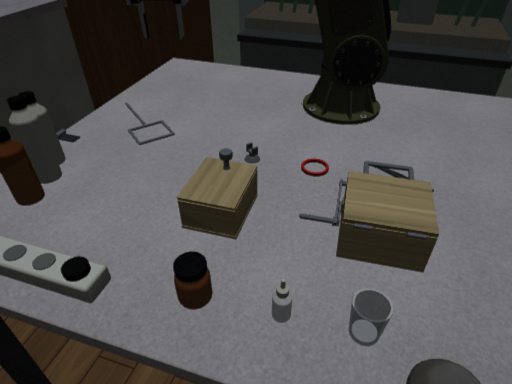

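View pics/top0.png

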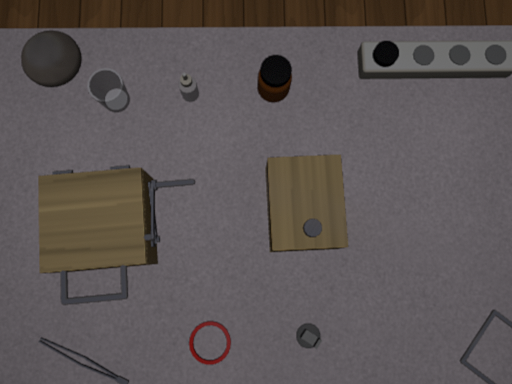

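```bash
python3 - <<'E'
import cv2
a=cv2.imread("pics/top0.png")[150:320,20:210];cv2.imwrite("pics/tz.png",cv2.resize(a,None,fx=4,fy=3.5,interpolation=2)[:600])
a=cv2.imread("pics/scene0.png")[150:275,290:450];cv2.imwrite("pics/sz.png",cv2.resize(a,None,fx=4.5,fy=4.5,interpolation=2))
E
```

```text
(no output)
```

View pics/tz.png

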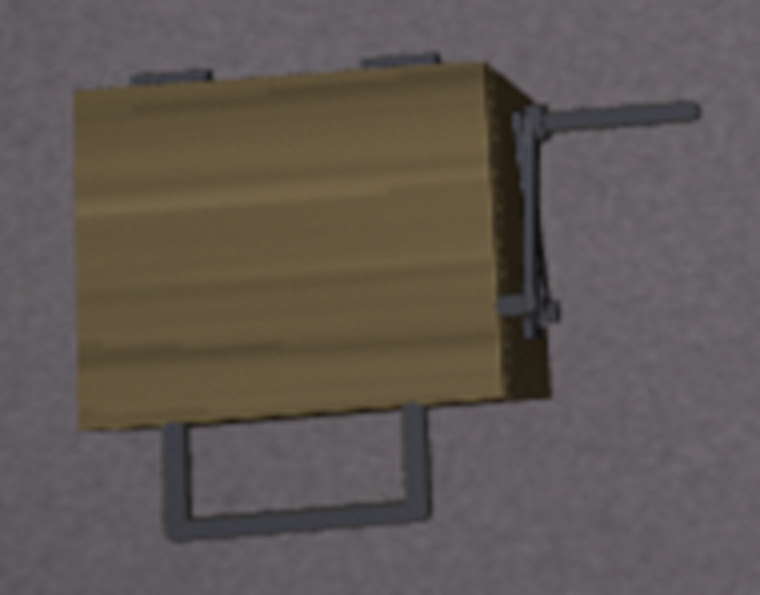

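View pics/sz.png

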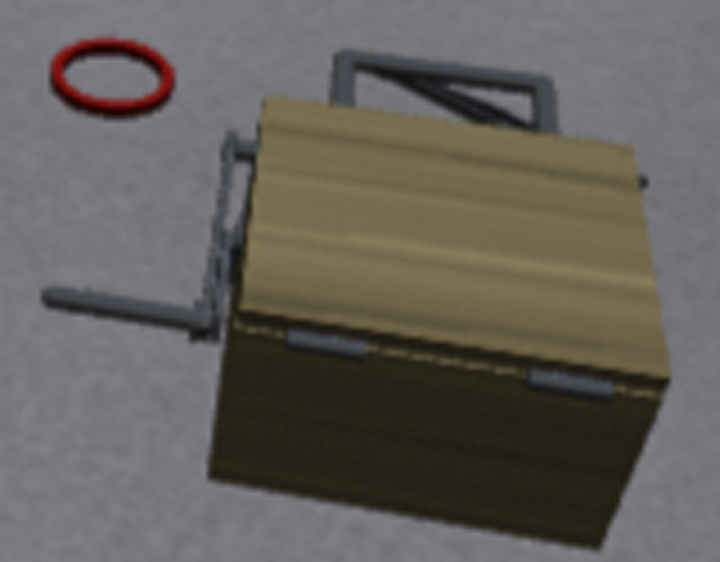

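```bash
python3 - <<'E'
import numpy as np
from scipy.optimize import least_squares
T=np.load("top.npy",allow_pickle=True).item();S=np.load("scene.npy",allow_pickle=True).item()
t=[((75,80,100),(76,91)),((75,-80,100),(487,64)),((-75,80,100),(79,430)),((-75,-80,100),(503,399)),((-75,-80,0),(551,397)),((-120,40,95),(178,528)),((-120,-40,95),(418,508)),((51,-155,68),(700,111))]
s=[((75,-80,100),(236,320)),((75,80,100),(668,380)),((-75,-80,100),(265,98)),((-75,80,100),(632,146)),((75,-80,0),(210,478)),((75,80,0),(600,548)),((-120,-40,95),(345,57)),((-120,40,95),(545,82)),((51,-155,68),(42,296))]
def proj(c,P):
    M=np.linalg.inv(c["pose"]);q=P@M[:3,:3].T+M[:3,3]
    return np.c_[c["fx"]*q[:,0]/q[:,2]+c["cx"],c["fy"]*q[:,1]/q[:,2]+c["cy"]]
pt=np.array([a for a,_ in t],float);ut=np.array([[ (b[0]+.5)/4-.5+20,(b[1]+.5)/3.5-.5+150] for _,b in t])
ps=np.array([a for a,_ in s],float);us=np.array([[ (b[0]+.5)/4.5-.5+290,(b[1]+.5)/4.5-.5+150] for _,b in s])
def W(p,q):
    c,n=np.cos(p[2]),np.sin(p[2]);return q@np.array([[c,-n,0],[n,c,0],[0,0,1]]).T+[p[0],p[1],p[3]]
for sel in "tsb":
    f=lambda p:np.r_[(proj(T,W(p,pt))-ut).ravel()*(sel!='s'),(proj(S,W(p,ps))-us).ravel()*(sel!='t')]
    r=least_squares(f,[500,150,0,0],loss='soft_l1');print(sel,r.x.round(3));print(f(r.x).reshape(-1,2).round(1).tolist())
p=r.x;p[3]=0
for n,q in dict(handle=(-120,0,95),hinge=(75,0,90),kneelock=(-2,-140,124),kneeshut=(51,-140,68)).items():print(n,W(p,np.array([q],float)).round(1))
E
```

```text
t [ 5.78372e+02  1.69293e+02  6.80000e-02 -3.21800e+00]
[[-0.0, -0.5], [0.1, -0.9], [0.0, -0.1], [0.4, -0.3], [0.5, 0.7], [3.8, -0.1], [-2.8, 0.9], [-2.3, 0.4], [0.0, -0.0], [0.0, 0.0], [0.0, -0.0], [0.0, 0.0], [-0.0, 0.0], [0.0, 0.0], [0.0, 0.0], [-0.0, 0.0], [0.0, 0.0]]
s [ 5.79344e+02  1.66761e+02  7.40000e-02 -5.85000e-01]
[[0.0, -0.0], [0.0, -0.0], [0.0, -0.0], [0.0, -0.0], [0.0, -0.0], [0.0, -0.0], [-0.0, 0.0], [-0.0, -0.0], [0.2, -2.9], [0.8, -0.5], [-0.5, -1.1], [0.1, -0.3], [-1.3, 0.6], [-0.6, 1.0], [1.8, 0.9], [-3.5, 0.6], [1.9, 0.2]]
b [ 5.78286e+02  1.67876e+02  6.90000e-02 -1.16200e+00]
[[0.3, -0.7], [0.6, -1.2], [0.4, 0.1], [1.2, -0.3], [1.1, 0.6], [4.3, 0.0], [-2.1, 1.0], [-1.6, 0.1], [0.7, -3.1], [1.1, -0.4], [0.2, -1.1], [0.8, -0.2], [-0.9, 0.4], [-0.2, 1.1], [2.6, 0.9], [-2.7, 0.7], [2.5, -0.0]]
handle [[458.6 159.6  95. ]]
hinge [[653.1 173.1  90. ]]
kneelock [[586.   28.1 124. ]]
kneeshut [[638.8  31.7  68. ]]
```

```bash
cat > h.py <<'E'
import numpy as np
from scipy.spatial.transform import Rotation as R
from cell import *
B=(578.4,168.3,.069)
def w(x,y,z):
    c,s=np.cos(B[2]),np.sin(B[2]);return np.array([B[0]+c*x-s*y,B[1]+s*x+c*y,z])
def go(*ts,rpy=(np.pi,0,B[2]+np.pi/2)):
    s=read_state();r=R.from_euler('xyz',s["eef_rot"])
    print("t",round(s["clock"],2),s["eef_pos"].round(1),s["wrist_force"].round(1),round(s["finger_gap"],1))
    for t in ts:print((r.inv().apply(t-s["eef_pos"])/10).round(2),(r.inv()*R.from_euler('xyz',rpy)).as_rotvec().round(3))
E
python3 -c "
from h import *
go(w(-120,0,200))"
```

```text
t 0.1 [ 147.6 -529.6  205. ] [ 0.1 -0.3  0.4] 94.3
[ 48.48 -58.08   0.56] [-1.000e-03 -1.000e-03 -1.368e+00]
```

Request:
servo_tool(series=[[3,-4,0,0,0,-0.11],[6,-7.3,0,0,0,-0.22],[9,-10.7,0,0,0,-0.33],[12,-14.5,0,0,0,-0.44],[15,-18,0,0,0,-0.55],[18,-21.6,0,0,0,-0.66],[21,-25.2,0,0,0,-0.77],[24,-28.8,0,0,0,-0.88],[27,-32.4,0,0,0,-0.99],[30,-36,0,0,0,-1.1]], gripper=4.0, grip_force=15)

```text
clock: 0.93
eef_pos: [318.7, -148.0, 205.5]
eef_rot: [3.141, 0.0, 1.377]
wrist_force: [0.6, -0.8, -0.4]
finger_gap: 39.5
```

```bash
python3 -c "
from h import *
go(w(-120,0,200))"
```

```text
t 0.93 [ 318.7 -148.   205.5] [ 0.6 -0.8 -0.4] 39.5
[32.92  7.8   0.55] [ 0.     0.    -0.263]
```

Request:
servo_tool(series=[[3,0.8,0,0,0,-0.05],[6,1.6,0,0,0,-0.1],[9,2.4,0,0,0,-0.15],[12,3.2,0,0,0,-0.2],[15,4,0,0,0,-0.26],[18,4.8,0,0,0,-0.26],[21,5.6,0,0,0,-0.26],[24,6,0,0,0,-0.26],[26,6.3,0,0,0,-0.26],[26,6.3,0,0,0,-0.26]])

```text
clock: 1.77
eef_pos: [432.2, 95.1, 205.0]
eef_rot: [-3.141, -0.0, 1.635]
wrist_force: [-0.3, -1.0, -0.1]
finger_gap: 40.1
```

```bash
python3 -c "
from h import *
go(w(-120,0,200))"
```

```text
t 1.77 [432.2  95.1 205. ] [-0.3 -1.  -0.1] 40.1
[6.31 3.05 0.5 ] [-0.001 -0.    -0.005]
```

Request:
servo_tool(series=[[1.5,0.8,0.1,0,0,0],[3,1.5,0.2,0,0,0],[4.5,2.3,0.4,0,0,0],[5.5,2.8,0.5,0,0,0],[6.3,3.05,0.5,0,0,0],[6.3,3.05,0.5,0,0,0],[6.3,3.05,0.5,0,0,0],[6.3,3.05,0.5,0,0,0],[6.3,3.05,0.5,0,0,0],[6.3,3.05,0.5,0,0,0]])

```text
clock: 2.6
eef_pos: [458.3, 156.8, 200.6]
eef_rot: [3.141, -0.0, 1.631]
wrist_force: [0.4, 0.1, 1.3]
finger_gap: 40.1
```

```bash
python3 -c "
from h import *
import cv2
go(w(-120,0,76))
c=camera('wrist');cv2.imwrite('pics/w1.png',c['pixels'][:,:,::-1])
print(c['fx'],c['cx'],c['cy'],np.round(c['mount'],3).tolist())
s=read_state();M=np.eye(4);M[:3,:3]=R.from_euler('xyz',s['eef_rot']).as_matrix();M[:3,3]=s['eef_pos'];V=np.linalg.inv(M@c['mount'])
for p in [(-120,40,95),(-120,-40,95),(-120,0,95),(-75,80,100),(-75,-80,100)]:
    q=V[:3,:3]@w(*p)+V[:3,3];print(p,(c['fx']*q[:2]/q[2]+[c['cx'],c['cy']]).round(1))
"
```

```text
t 2.6 [458.3 156.8 200.6] [0.4 0.1 1.3] 40.1
[ 0.32  0.05 12.46] [ 0.    -0.    -0.009]
316.822777174019 255.25433092245893 194.73222751913232 [[0.0, -0.965, -0.263, 76.713], [1.0, 0.0, -0.0, 0.155], [0.0, -0.263, 0.965, -178.57], [0.0, 0.0, 0.0, 1.0]]
(-120, 40, 95) [255.3 147.4]
(-120, -40, 95) [256.  231.1]
(-120, 0, 95) [255.7 190.7]
(-75, 80, 100) [308.2 100.1]
(-75, -80, 100) [302.4 270.9]
```

View pics/w1.png

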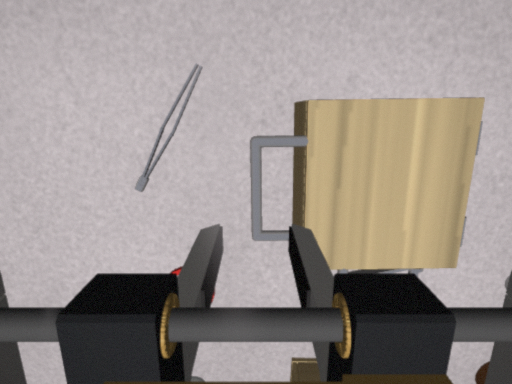

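The bar shows at column 256, rows 137–240, which matches the prediction (255.5). The lid's front edge is at about column 306. I'm descending now.

Request:
servo_tool(series=[[0.1,0,2,0,0,0],[0.2,0.05,4,0,0,0],[0.3,0.05,6,0,0,0],[0.3,0.05,8,0,0,0],[0.3,0.05,10,0,0,0],[0.3,0.05,11.5,0,0,0],[0.3,0.05,12.4,0,0,0],[0.3,0.05,12.4,0,0,0],[0.3,0.05,12.4,0,0,0],[0.3,0.05,12.4,0,0,0]])

```text
clock: 3.48
eef_pos: [459.2, 160.3, 77.5]
eef_rot: [3.14, -0.0, 1.632]
wrist_force: [-0.4, 1.3, -0.1]
finger_gap: 39.8
```

Request:
servo_tool(series=[[0,0,0,0,0,0],[0,0,0,0,0,0],[0,0,0,0,0,0],[0,0,0,0,0,0],[0,0,0,0,0,0],[0,0,0,0,0,0],[0,0,0,0,0,0],[0,0,0,0,0,0],[0,0,0,0,0,0],[0,0,0,0,0,0]], gripper=0, grip_force=15)

```text
clock: 4.32
eef_pos: [458.7, 160.3, 76.6]
eef_rot: [-3.142, -0.0, 1.632]
wrist_force: [-2.1, -0.1, 4.7]
finger_gap: 9.2
```

```bash
python3 -c "
from h import *
def L(th,dz=-19):
    a=th+np.arctan2(5,195);r=np.hypot(195,5);return w(75-r*np.cos(a),0,90+r*np.sin(a)+dz)
import numpy as np
go(*[L(t) for t in np.linspace(0,1.305,31)])"
```

```text
t 4.32 [458.7 160.3  76.6] [-2.1 -0.1  4.7] 9.2
[-0.02 -0.    0.06] [-0.    -0.    -0.008]
[-0.02  0.04 -0.79] [-0.    -0.    -0.008]
[-0.02  0.12 -1.64] [-0.    -0.    -0.008]
[-0.02  0.23 -2.48] [-0.    -0.    -0.008]
[-0.02  0.38 -3.31] [-0.    -0.    -0.008]
[-0.02  0.57 -4.14] [-0.    -0.    -0.008]
[-0.02  0.79 -4.96] [-0.    -0.    -0.008]
[-0.02  1.05 -5.77] [-0.    -0.    -0.008]
[-0.01  1.34 -6.56] [-0.    -0.    -0.008]
[-0.01  1.67 -7.35] [-0.    -0.    -0.008]
[-0.01  2.03 -8.11] [-0.    -0.    -0.008]
[-0.01  2.42 -8.87] [-0.    -0.    -0.008]
[-0.    2.85 -9.6 ] [-0.    -0.    -0.008]
[  0.     3.3  -10.31] [-0.    -0.    -0.008]
[ 1.000e-02  3.790e+00 -1.101e+01] [-0.    -0.    -0.008]
[ 1.000e-02  4.310e+00 -1.168e+01] [-0.    -0.    -0.008]
[ 1.000e-02  4.860e+00 -1.233e+01] [-0.    -0.    -0.008]
[  0.02   5.43 -12.95] [-0.    -0.    -0.008]
[  0.02   6.03 -13.55] [-0.    -0.    -0.008]
[  0.03   6.66 -14.13] [-0.    -0.    -0.008]
[  0.03   7.31 -14.67] [-0.    -0.    -0.008]
[  0.04   7.98 -15.19] [-0.    -0.    -0.008]
[  0.04   8.68 -15.67] [-0.    -0.    -0.008]
[  0.05   9.39 -16.13] [-0.    -0.    -0.008]
[  0.06  10.13 -16.55] [-0.    -0.    -0.008]
[  0.06  10.88 -16.94] [-0.    -0.    -0.008]
[  0.07  11.65 -17.3 ] [-0.    -0.    -0.008]
[  0.07  12.43 -17.63] [-0.    -0.    -0.008]
[  0.08  13.23 -17.92] [-0.    -0.    -0.008]
[  0.09  14.04 -18.17] [-0.    -0.    -0.008]
[  0.09  14.86 -18.39] [-0.    -0.    -0.008]
```

Request:
servo_tool(series=[[0,0.04,-0.8,0,0,0],[0,0.12,-1.64,0,0,0],[0,0.23,-2.48,0,0,0],[0,0.38,-3.31,0,0,0],[0,0.57,-4.14,0,0,0],[0,0.79,-4.96,0,0,0],[0,1.05,-5.77,0,0,0],[0,1.34,-6.56,0,0,0],[0,1.67,-7.35,0,0,0],[0,2.03,-8.1,0,0,0]])

```text
clock: 5.15
eef_pos: [478.0, 161.6, 158.2]
eef_rot: [-3.139, -0.0, 1.632]
wrist_force: [-12.9, 1.3, 3.2]
finger_gap: 9.7
```

```bash
cat >> h.py <<'E'
def L(th,dz=-19):
    a=th+np.arctan2(5,195);r=np.hypot(195,5);return w(75-r*np.cos(a),0,90+r*np.sin(a)+dz)
E
python3 -c "
from h import *
go(*[L(t) for t in np.linspace(0,1.305,31)[11:21]])"
```

```text
t 5.15 [478.  161.6 158.2] [-12.9   1.3   3.2] 9.7
[-0.02  0.48 -0.7 ] [-0.003 -0.    -0.008]
[-0.02  0.9  -1.43] [-0.003 -0.    -0.008]
[-0.01  1.36 -2.15] [-0.003 -0.    -0.008]
[-0.01  1.84 -2.85] [-0.003 -0.    -0.008]
[-0.    2.36 -3.52] [-0.003 -0.    -0.008]
[-0.    2.9  -4.17] [-0.003 -0.    -0.008]
[ 0.    3.48 -4.8 ] [-0.003 -0.    -0.008]
[ 0.01  4.08 -5.4 ] [-0.003 -0.    -0.008]
[ 0.01  4.7  -5.97] [-0.003 -0.    -0.008]
[ 0.02  5.35 -6.52] [-0.003 -0.    -0.008]
```

Request:
servo_tool(series=[[0,0.4,-0.7,0,0,0],[0,0.8,-1.4,0,0,0],[0,1.25,-2.15,0,0,0],[0,1.75,-2.85,0,0,0],[0,2.25,-3.5,0,0,0],[0,2.8,-4.2,0,0,0],[0,3.4,-4.8,0,0,0],[0,4.0,-5.4,0,0,0],[0,4.6,-6.0,0,0,0],[0,5.25,-6.5,0,0,0]])

```text
clock: 5.98
eef_pos: [530.5, 165.2, 225.8]
eef_rot: [-3.141, -0.001, 1.632]
wrist_force: [-23.1, 0.4, 25.0]
finger_gap: 9.1
```

```bash

python3 -c "
from h import *
go(*[L(t) for t in np.linspace(0,1.305,31)[21:]],L(1.309))"
```

```text
t 5.98 [530.5 165.2 225.8] [-23.1   0.4  25. ] 9.1
[-0.02  0.78 -0.27] [-0.001 -0.001 -0.007]
[-0.01  1.48 -0.75] [-0.001 -0.001 -0.007]
[-0.01  2.2  -1.21] [-0.001 -0.001 -0.007]
[-0.    2.93 -1.63] [-0.001 -0.001 -0.007]
[ 0.01  3.68 -2.03] [-0.001 -0.001 -0.007]
[ 0.01  4.45 -2.38] [-0.001 -0.001 -0.007]
[ 0.02  5.24 -2.71] [-0.001 -0.001 -0.007]
[ 0.02  6.03 -3.  ] [-0.001 -0.001 -0.007]
[ 0.03  6.84 -3.26] [-0.001 -0.001 -0.007]
[ 0.04  7.66 -3.48] [-0.001 -0.001 -0.007]
[ 0.04  7.74 -3.49] [-0.001 -0.001 -0.007]
```

Request:
servo_tool(series=[[0,0.5,-0.6,0,0,0],[0,1.2,-1.15,0,0,0],[0,1.95,-1.6,0,0,0],[0,2.7,-2.05,0,0,0],[0,3.45,-2.45,0,0,0],[0,4.25,-2.8,0,0,0],[0,5.0,-3.1,0,0,0],[0,5.8,-3.4,0,0,0],[0,6.6,-3.65,0,0,0],[0,7.2,-3.8,0,0,0]])

```text
clock: 6.82
eef_pos: [603.9, 169.7, 262.2]
eef_rot: [3.14, -0.001, 1.632]
wrist_force: [-3.7, 4.3, 8.8]
finger_gap: 9.4
```

```bash

python3 -c "
from h import *
import cv2
go(L(1.27),L(1.305))
cv2.imwrite('pics/s2.png',cv2.resize(camera('scene')['pixels'][40:290,250:512,::-1],None,fx=2.3,fy=2.3,interpolation=2))"
```

```text
t 6.82 [603.9 169.7 262.2] [-3.7  4.3  8.8] 9.4
[ 0.04 -0.36  0.35] [ 0.002 -0.001 -0.008]
[0.04 0.3  0.18] [ 0.002 -0.001 -0.008]
```

View pics/s2.png

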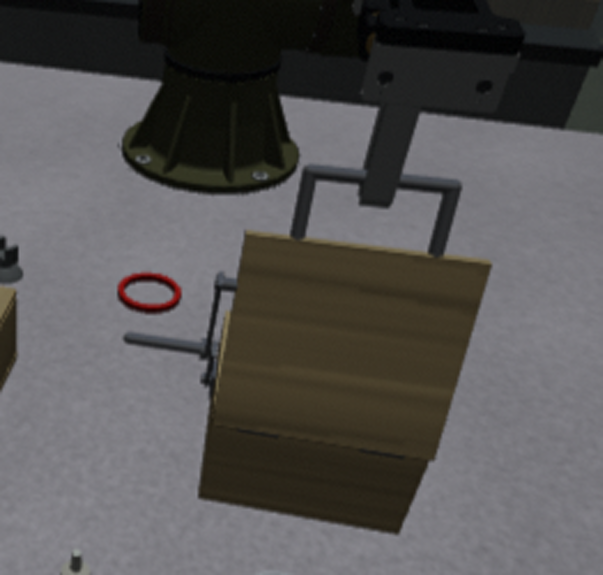

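Request:
servo_tool(series=[[0,0.1,0,0,0,0],[0,0.2,0,0,0,0],[0,0.25,0,0,0,0],[0,0.3,0,0,0,0],[0,0.3,0,0,0,0],[0,0.3,0,0,0,0],[0,0.3,0,0,0,0],[0,0.3,0,0,0,0],[0,0.3,0,0,0,0],[0,0.3,0,0,0,0]])

```text
clock: 7.7
eef_pos: [606.7, 169.9, 262.8]
eef_rot: [3.138, -0.001, 1.632]
wrist_force: [-1.8, 4.7, 9.9]
finger_gap: 9.0
```

```bash
cat > knee.py <<'E'
from h import *
import cv2,sys
go(L(1.305))
n=sys.argv[1]
for k in("scene","top"):
    c=camera(k);V=np.linalg.inv(c["pose"])
    im=c["pixels"][:,:,::-1]
    def pj(p):
        q=V[:3,:3]@w(*p)+V[:3,3];return (c['fx']*q[:2]/q[2]+[c['cx'],c['cy']])
    print(k,"knee tip locked",pj((-2,-155,124)).round(1),"root",pj((-2,-92,124)).round(1))
    a,b=pj((-2,-155,124)),pj((-2,-92,124))
    o=(int(a[0])-60,int(a[1])-60);z=im[o[1]:o[1]+120,o[0]:o[0]+130]
    z=cv2.resize(z,None,fx=4.5,fy=4.5,interpolation=2)
    for q in(a,b):cv2.circle(z,tuple(int(v) for v in ((q-o+.5)*4.5)),4,(0,0,255),1)
    cv2.imwrite(f"pics/{k}{n}.png",z)
E
python3 knee.py 3
```

```text
t 7.7 [606.7 169.9 262.8] [-1.8  4.7  9.9] 9.0
[0.04 0.02 0.23] [ 0.004 -0.001 -0.007]
scene knee tip locked [308.4 175.1] root [341.8 180. ]
top knee tip locked [190.8 209.4] root [148.5 212.9]
```

View pics/scene3.png

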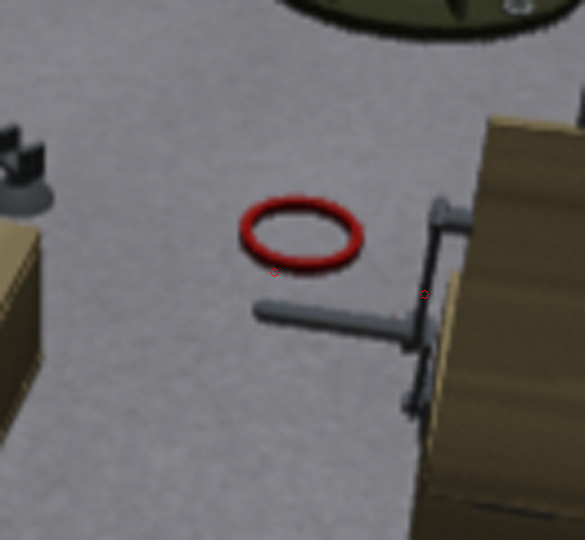

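View pics/top3.png

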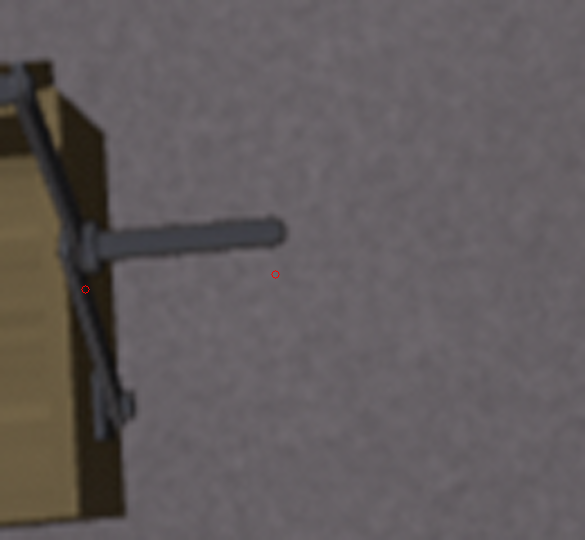

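Request:
servo_tool(series=[[0,0.1,0,0,0,0],[0,0.2,0,0,0,0],[0,0.3,0,0,0,0],[0,0.3,0,0,0,0],[0,0.3,0,0,0,0],[0,0.3,0,0,0,0],[0,0.3,0,0,0,0],[0,0.3,0,0,0,0],[0,0.3,0,0,0,0],[0,0.3,0,0,0,0]])

```text
clock: 8.63
eef_pos: [608.9, 170.1, 263.2]
eef_rot: [3.14, -0.001, 1.632]
wrist_force: [-11.3, 2.6, 15.2]
finger_gap: 9.5
```

```bash
python3 knee.py 4
```

```text
t 8.63 [608.9 170.1 263.2] [-11.3   2.6  15.2] 9.5
[ 0.03 -0.19  0.28] [ 0.002 -0.001 -0.007]
scene knee tip locked [308.4 175.1] root [341.8 180. ]
top knee tip locked [190.8 209.4] root [148.5 212.9]
```

View pics/top4.png

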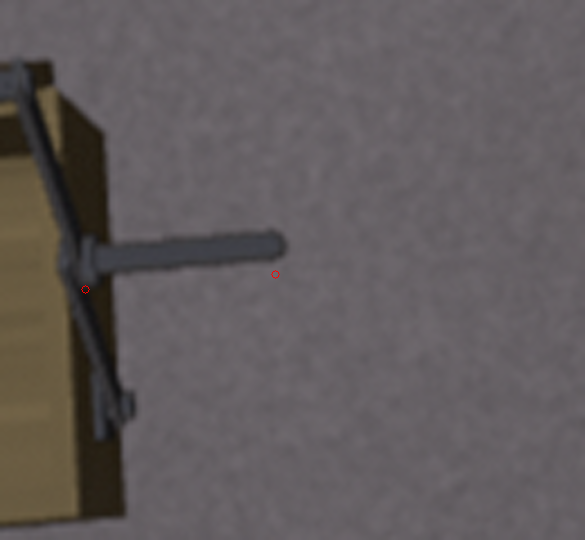

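Request:
servo_tool(series=[[0,0.1,0,0,0,0],[0,0.1,0,0,0,0],[0,0.1,0,0,0,0],[0,0.1,0,0,0,0],[0,0.1,0,0,0,0],[0,0.1,0,0,0,0],[0,0.1,0,0,0,0],[0,0.1,0,0,0,0],[0,0.1,0,0,0,0],[0,0.1,0,0,0,0]])

```text
clock: 9.57
eef_pos: [609.4, 170.1, 263.3]
eef_rot: [3.141, -0.001, 1.633]
wrist_force: [-15.4, 2.5, 16.5]
finger_gap: 9.2
```

```bash
python3 knee.py 5
```

```text
t 9.57 [609.4 170.1 263.3] [-15.4   2.5  16.5] 9.2
[ 0.03 -0.25  0.29] [ 0.001 -0.001 -0.007]
scene knee tip locked [308.4 175.1] root [341.8 180. ]
top knee tip locked [190.8 209.4] root [148.5 212.9]
```

View pics/top5.png

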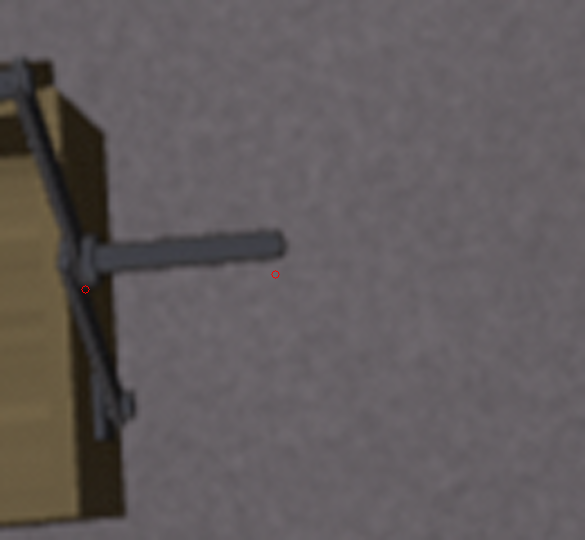

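Request:
servo_tool(series=[[0,-0.05,-0.1,0,0,0],[0,-0.1,-0.15,0,0,0],[0,-0.15,-0.15,0,0,0],[0,-0.2,-0.15,0,0,0],[0,-0.2,-0.15,0,0,0],[0,-0.2,-0.15,0,0,0],[0,-0.2,-0.15,0,0,0],[0,-0.2,-0.15,0,0,0],[0,-0.2,-0.15,0,0,0],[0,-0.2,-0.15,0,0,0]])

```text
clock: 10.5
eef_pos: [608.1, 169.9, 263.2]
eef_rot: [3.141, -0.001, 1.632]
wrist_force: [-5.0, 3.7, 5.0]
finger_gap: 9.2
```

```bash
python3 knee.py 6
```

```text
t 10.5 [608.1 169.9 263.2] [-5.   3.7  5. ] 9.2
[ 0.04 -0.12  0.27] [ 0.001 -0.001 -0.007]
scene knee tip locked [308.4 175.1] root [341.8 180. ]
top knee tip locked [190.8 209.4] root [148.5 212.9]
```

View pics/top6.png

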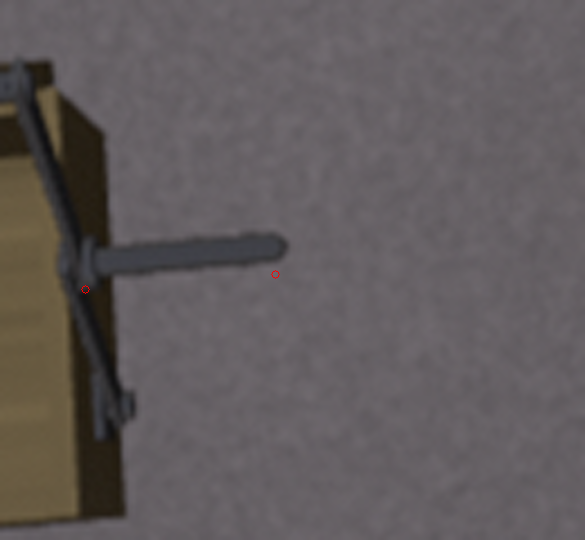

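Request:
servo_tool(series=[[0,-0.05,0,0,0,0],[0,-0.1,0,0,0,0],[0,-0.15,0,0,0,0],[0,-0.15,0,0,0,0],[0,-0.15,0,0,0,0],[0,-0.15,0,0,0,0],[0,-0.15,0,0,0,0],[0,-0.15,0,0,0,0],[0,-0.15,0,0,0,0],[0,-0.15,0,0,0,0]])

```text
clock: 11.43
eef_pos: [606.8, 169.8, 262.9]
eef_rot: [3.14, -0.001, 1.632]
wrist_force: [-2.0, 4.6, 3.6]
finger_gap: 9.6
```

```bash
python3 knee.py 7
```

```text
t 11.43 [606.8 169.8 262.9] [-2.   4.6  3.6] 9.6
[0.04 0.01 0.24] [ 0.001 -0.001 -0.007]
scene knee tip locked [308.4 175.1] root [341.8 180. ]
top knee tip locked [190.8 209.4] root [148.5 212.9]
```

View pics/top7.png

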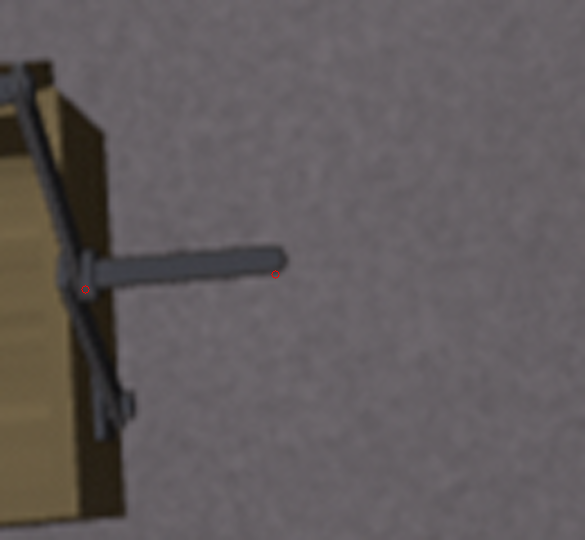

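The knee has passed straight onto the far side. Its bar tip moved from row 245 to row 259 in the crop, and the locked prediction is row 273. I'll ease the lid down a little further.

Request:
servo_tool(series=[[0,-0.05,0,0,0,0],[0,-0.1,0,0,0,0],[0,-0.15,0,0,0,0],[0,-0.2,0,0,0,0],[0,-0.2,0,0,0,0],[0,-0.2,0,0,0,0],[0,-0.2,0,0,0,0],[0,-0.2,0,0,0,0],[0,-0.2,0,0,0,0],[0,-0.2,0,0,0,0]])

```text
clock: 12.37
eef_pos: [604.8, 169.7, 262.4]
eef_rot: [3.141, -0.001, 1.632]
wrist_force: [-2.1, 4.7, 0.5]
finger_gap: 9.3
```

```bash
python3 knee.py 8
```

```text
t 12.37 [604.8 169.7 262.4] [-2.1  4.7  0.5] 9.3
[0.05 0.21 0.2 ] [ 0.001 -0.001 -0.008]
scene knee tip locked [308.4 175.1] root [341.8 180. ]
top knee tip locked [190.8 209.4] root [148.5 212.9]
```

View pics/top8.png

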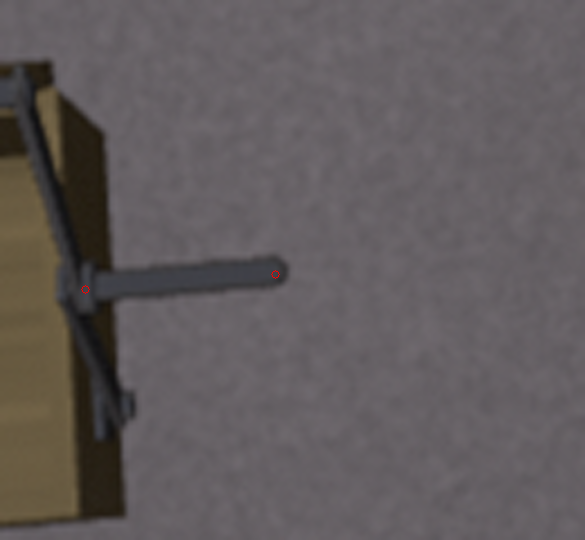

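It is now essentially at the locked spot (tip at row 271). I'm letting go and rising.

Request:
servo_tool(series=[[0,-0.05,0,0,0,0],[0,-0.1,0,0,0,0],[0,-0.1,0,0,0,0],[0,-0.1,0,0,0,0],[0,-0.1,0,0,0,0],[0,-0.1,0,0,0,0],[0,-0.1,0,0,0,0],[0,-0.1,0,0,0,0],[0,-0.1,0,0,0,0],[0,-0.1,0,0,0,0]])

```text
clock: 13.3
eef_pos: [604.0, 169.6, 262.2]
eef_rot: [3.141, -0.001, 1.632]
wrist_force: [0.8, 5.0, -1.5]
finger_gap: 9.4
```

Request:
servo_tool(series=[[0,0,0,0,0,0],[0,0,0,0,0,0],[0,0,0,0,0,0],[0,0,0,0,0,0],[0,0,0,0,0,0],[0,0,0,0,0,0],[0,0,0,0,0,0],[0,0,0,0,0,0],[0,0,0,0,0,0],[0,0,0,0,0,0]], gripper=4.5)

```text
clock: 14.13
eef_pos: [603.7, 169.1, 261.9]
eef_rot: [-3.142, 0.0, 1.632]
wrist_force: [-0.1, -0.1, -0.9]
finger_gap: 45.0
```

```bash
python3 knee.py 9
```

```text
t 14.13 [603.7 169.1 261.9] [-0.1 -0.1 -0.9] 45.0
[0.1  0.33 0.15] [-0.     0.    -0.008]
scene knee tip locked [308.4 175.1] root [341.8 180. ]
top knee tip locked [190.8 209.4] root [148.5 212.9]
```

View pics/top9.png

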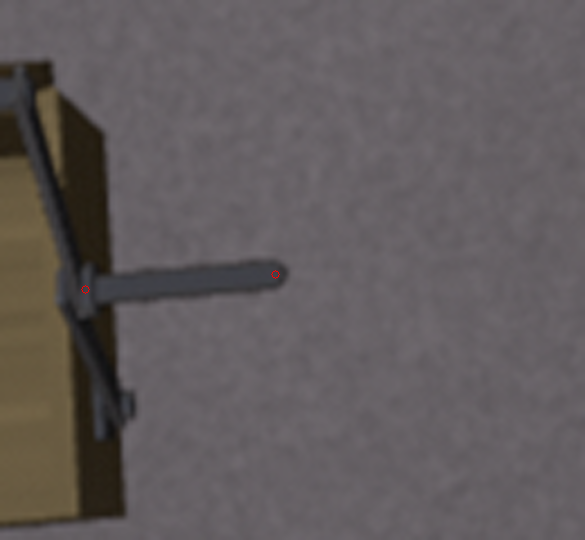

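Locked and standing with no contact force. I'm rising clear.

Request:
servo_tool(series=[[0,0,-1,0,0,0],[0,0,-2,0,0,0],[0,0,-3,0,0,0],[0,0,-4,0,0,0],[0,0,-5,0,0,0],[0,0,-6,0,0,0],[0,0,-7,0,0,0],[0,0,-8,0,0,0],[0,0,-8,0,0,0],[0,0,-8,0,0,0]])

```text
clock: 15.07
eef_pos: [603.8, 169.1, 342.3]
eef_rot: [3.141, -0.0, 1.632]
wrist_force: [0.2, 0.4, 0.2]
finger_gap: 44.7
```

```bash
python3 knee.py 10; python3 -c "
from h import *
go(w(-42,-146,342),w(-42,-146,100))"
```

```text
t 15.07 [603.8 169.1 342.3] [0.2 0.4 0.2] 44.7
[0.09 0.31 8.18] [ 0.001 -0.    -0.008]
scene knee tip locked [308.4 175.1] root [341.8 180. ]
top knee tip locked [190.8 209.4] root [148.5 212.9]
t 15.17 [603.6 169.1 341.2] [-0.5  0.2  0.2] 45.2
[-14.56  -6.61  -0.07] [-0.001  0.    -0.008]
[-14.55  -6.58  24.13] [-0.001  0.    -0.008]
```

View pics/top10.png

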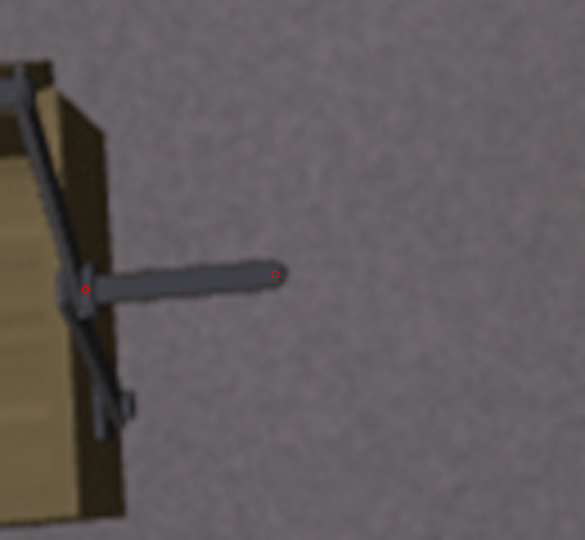

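The stay is still locked with the arm fully away (tip at row 273), and it has stood for over a second. Next I go to the front of the knee bar with the fingers closed.

Request:
servo_tool(series=[[-2,-0.9,0,0,0,0],[-4,-1.8,0,0,0,0],[-6,-2.7,0,0,0,0],[-8,-3.6,0,0,0,0],[-10,-4.5,0,0,0,0],[-12,-5.4,0,0,0,0],[-14,-6.3,0,0,0,0],[-14.5,-6.6,0,0,0,0],[-14.5,-6.6,0,0,0,0],[-14.5,-6.6,0,0,0,0]], gripper=0)

```text
clock: 16.0
eef_pos: [546.8, 20.7, 341.8]
eef_rot: [-3.141, -0.0, 1.631]
wrist_force: [-0.3, 0.4, -0.1]
finger_gap: 0.6
```

Request:
servo_tool(series=[[0,0,3,0,0,0],[0,0,6,0,0,0],[0,0,9,0,0,0],[0,0,12,0,0,0],[0,0,14,0,0,0],[0,0,16,0,0,0],[0,0,18,0,0,0],[0,0,18,0,0,0],[0,0,18,0,0,0],[0,0,18,0,0,0]])

```text
clock: 16.83
eef_pos: [547.3, 20.9, 163.1]
eef_rot: [3.14, 0.0, 1.632]
wrist_force: [0.3, -0.2, 1.2]
finger_gap: 0.3
```

```bash
python3 knee.py 11; python3 -c "
from h import *
go(w(-42,-146,100))"
```

```text
t 16.83 [547.3  20.9 163.1] [ 0.3 -0.2  1.2] 0.3
[14.54  6.88 -9.73] [ 0.001  0.    -0.007]
scene knee tip locked [308.4 175.1] root [341.8 180. ]
top knee tip locked [190.8 209.4] root [148.5 212.9]
t 16.93 [547.3  20.7 163.3] [ 0.4  0.2 -0.8] 0.4
[-0.09 -0.09  6.33] [ 0.002  0.    -0.008]
```

View pics/scene11.png

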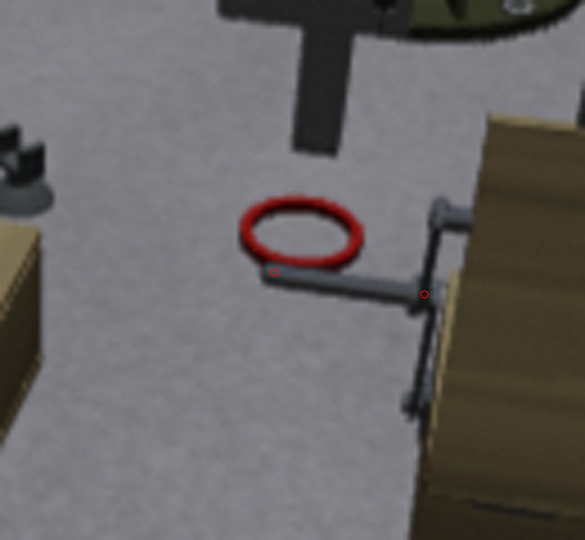

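Request:
servo_tool(series=[[0,0,1,0,0,0],[0,0,2,0,0,0],[0,0,3,0,0,0],[0,0,4,0,0,0],[0,0,5,0,0,0],[0,0,6,0,0,0],[0,0,6.3,0,0,0],[0,0,6.3,0,0,0],[0,0,6.3,0,0,0],[0,0,6.3,0,0,0]])

```text
clock: 17.77
eef_pos: [547.0, 20.3, 99.4]
eef_rot: [3.141, 0.0, 1.632]
wrist_force: [0.2, -0.1, -0.3]
finger_gap: 0.6
```

Request:
servo_tool(series=[[0,0.8,0,0,0,0],[0,1.6,0,0,0,0],[0,2.4,0,0,0,0],[0,3.2,0.3,0,0,0],[0,3.8,0.6,0,0,0],[0,4.4,0.9,0,0,0],[0,5.0,1.3,0,0,0],[0,5.6,1.8,0,0,0],[0,6.2,2.3,0,0,0],[0,6.8,2.8,0,0,0]])

```text
clock: 18.6
eef_pos: [612.3, 24.8, 69.0]
eef_rot: [-3.134, -0.001, 1.632]
wrist_force: [-26.4, 1.7, 2.9]
finger_gap: 0.3
```

```bash
python3 -c "
from h import *
import cv2
go(w(-42,-146,342))
cv2.imwrite('pics/s12.png',cv2.resize(camera('scene')['pixels'][40:290,250:512,::-1],None,fx=2.3,fy=2.3,interpolation=2))"
```

```text
t 18.6 [612.3  24.8  69. ] [-26.4   1.7   2.9] 0.3
[ -0.08  -6.81 -27.25] [-0.008 -0.001 -0.008]
```

View pics/s12.png

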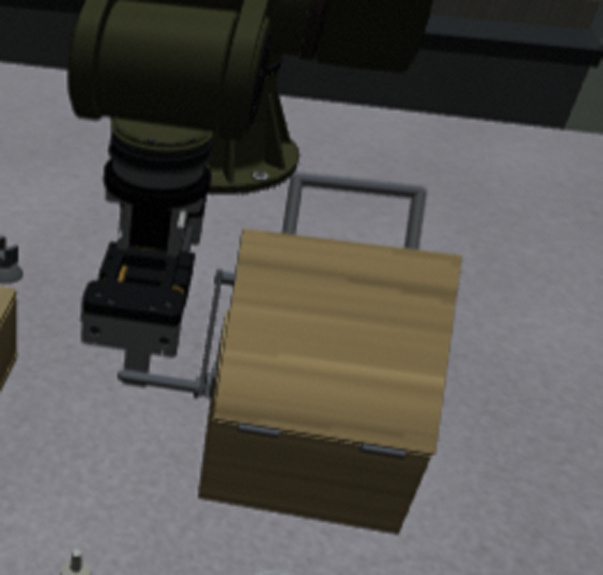

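The stay is folded past lock and the lid is sinking. I'm backing off to the front and then going up.

Request:
servo_tool(series=[[0,-1,0,0,0,0],[0,-2,0,0,0,0],[0,-3,0,0,0,0],[0,-4,0,0,0,0],[0,-5,0,0,0,0],[0,-5,0,0,0,0],[0,-5,0,0,0,0],[0,-5,0,0,0,0],[0,-5,0,0,0,0],[0,-5,0,0,0,0]])

```text
clock: 19.48
eef_pos: [565.1, 21.4, 70.8]
eef_rot: [3.142, 0.0, 1.632]
wrist_force: [0.0, 1.3, 0.3]
finger_gap: 0.2
```

Request:
servo_tool(series=[[0,0,-2,0,0,0],[0,0,-4,0,0,0],[0,0,-6,0,0,0],[0,0,-8,0,0,0],[0,0,-10,0,0,0],[0,0,-12,0,0,0],[0,0,-14,0,0,0],[0,0,-16,0,0,0],[0,0,-16,0,0,0],[0,0,-16,0,0,0]])

```text
clock: 20.32
eef_pos: [565.1, 21.5, 231.4]
eef_rot: [3.14, 0.0, 1.632]
wrist_force: [0.1, -0.1, -1.4]
finger_gap: 0.4
```

Request:
servo_tool(series=[[-2,0,0,0,0,0],[-4,0,0,0,0,0],[-6,0,0,0,0,0],[-8,0,0,0,0,0],[-10,0,0,0,0,0],[-10,0,0,0,0,0],[-10,0,0,0,0,0],[-10,0,0,0,0,0],[-10,0,0,0,0,0],[-10,0,0,0,0,0]])

```text
clock: 21.15
eef_pos: [570.8, -77.5, 230.7]
eef_rot: [-3.141, -0.0, 1.633]
wrist_force: [-0.9, 0.1, 0.4]
finger_gap: 0.5
```

Request:
servo_tool(series=[[0,0,0,0,0,0],[0,0,0,0,0,0],[0,0,0,0,0,0],[0,0,0,0,0,0],[0,0,0,0,0,0],[0,0,0,0,0,0],[0,0,0,0,0,0],[0,0,0,0,0,0],[0,0,0,0,0,0],[0,0,0,0,0,0]])

```text
clock: 21.98
eef_pos: [570.8, -78.4, 231.0]
eef_rot: [3.142, 0.0, 1.632]
wrist_force: [0.5, -0.3, -0.0]
finger_gap: 0.6
```

Request:
servo_tool(series=[[0,0,0,0,0,0],[0,0,0,0,0,0],[0,0,0,0,0,0],[0,0,0,0,0,0],[0,0,0,0,0,0],[0,0,0,0,0,0],[0,0,0,0,0,0],[0,0,0,0,0,0],[0,0,0,0,0,0],[0,0,0,0,0,0]])

```text
clock: 22.82
eef_pos: [570.8, -78.4, 231.0]
eef_rot: [-3.142, 0.0, 1.632]
wrist_force: [-0.0, 0.4, 0.0]
finger_gap: 0.2
```

```bash
python3 -c "
from h import *
import cv2
a=cv2.imread('pics/scene0.png');b=camera('scene')['pixels'][:,:,::-1]
a2=cv2.imread('pics/top0.png');b2=camera('top')['pixels'][:,:,::-1]
z=lambda i,y,x:cv2.resize(i[y:y+140,x:x+180],None,fx=2.2,fy=2.1)
cv2.imwrite('pics/end.png',np.vstack([np.hstack([z(a,140,290),z(b,140,290)]),np.hstack([z(a2,160,20),z(b2,160,20)])]))"
```

```text
(no output)
```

View pics/end.png

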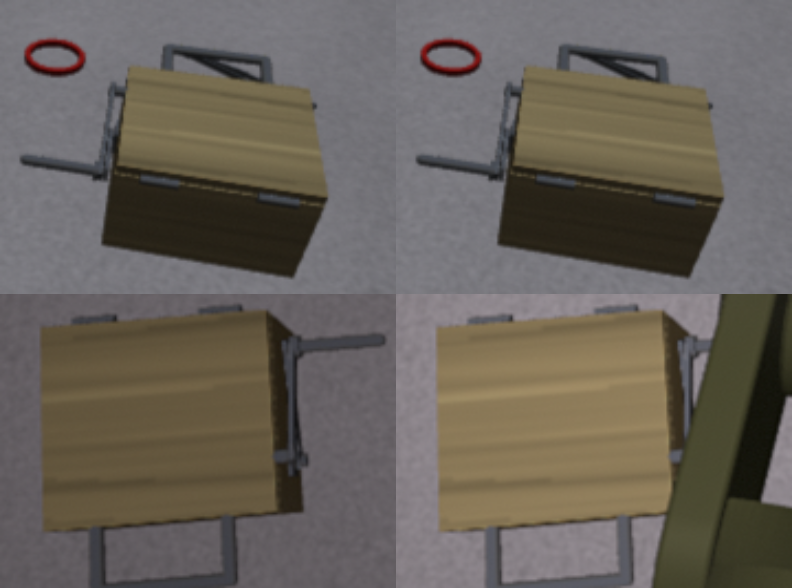

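The right-hand (current) views match the left-hand (start) views. The lid is shut, with the bar corners in the same places, and the knee bar is back at its start position. I'll wait one more pause and then hand in.

Request:
servo_tool(series=[[0,0,0,0,0,0],[0,0,0,0,0,0],[0,0,0,0,0,0],[0,0,0,0,0,0],[0,0,0,0,0,0],[0,0,0,0,0,0],[0,0,0,0,0,0],[0,0,0,0,0,0],[0,0,0,0,0,0],[0,0,0,0,0,0]])

```text
clock: 23.75
eef_pos: [570.7, -78.4, 231.0]
eef_rot: [3.142, 0.0, 1.632]
wrist_force: [0.4, 0.7, -0.4]
finger_gap: 0.1
```

```bash
python3 -c "
from h import *
import cv2
a=cv2.imread('pics/scene0.png')[145:275,290:450].astype(int);b=camera('scene')['pixels'][145:275,290:450,::-1].astype(int)
d=abs(a-b).max(2);print(d.mean(),(d>40).sum(),read_state()['clock'])
print(sign_off() if (d>40).sum()<60 else 'no')"
```

```text
1.626153846153846 0 23.8
the job is handed in; nothing more can be done
None
```

The stay works. I raised the lid by its bar until the stay locked, and it stood by itself. I then pushed the knee bar back, the lid sank fully shut, and I handed the job in at 23.8 s.

- **Lock:** My first pull held the knee at straight, because raising the lid further only tensioned the stay. Easing the lid back a few millimetres let the knee pass straight and lock. With the fingers open and then lifted 80 mm clear, the knee bar stayed on its predicted locked position in the top camera, untouched for at least 1 s. Wrist force was near zero.
- **Closing:** Pushing the knee bar about 45 mm peaked at about 26 N in the readings I took. The lid then sank shut without help.
- **Last check:** The final scene picture matched the starting one, with no pixel differing by more than 40 levels over the box, the stay and the knee bar. In the last top view the arm hid the knee bar and part of the stay, so only the scene view confirms that part.
- **Disagreement:** During the lift the wrist showed up to about 34 N along the line from the hinge to the bar. My estimate of the hinge position was a few millimetres off, so I corrected the path. That is well below the 120 N limit.

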